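# Lock the reagent box and take out its key

### The arm

A 6-joint arm with a two-finger parallel gripper is mounted at the origin on the work surface. World frame = base frame: x ahead of the robot, y to its left, z up, the work surface at z = 0. Lengths are in m, angles in rad, forces in N, time in s.
With the tool pointing down it reaches from about 0.3 to 0.825 m from the base axis. Payload 5.4 kg.
Tool frame: the origin (TCP) lies at the very end of the fingers, on their centre line; the grasp point (between the pads) lies 19 mm behind it; z points along the fingers, y is the line along which they close (so a half turn about z gives the same grasp; the last joint's range is limited). The gripper opens to 92 mm and grips with 3 to 60 N. Pads are 20 mm wide; open, the fingers measure 128 mm over their backs; the gripper's body (75 mm by 189 mm) begins 69 mm behind the grasp point.
Start: joints at [-1.512, 0.158, 1.597, -0, 1.386, -0.21], TCP at [0.153, -0.554, 0.215] pointing down, gripper open.
Joint ranges: [-2.91, 2.91], [-0.94, 2.29], [0.18, 2.7], [-1.29, 4.43], [0.17, 2.64], [-3, 3]. Speed limits (rad/s): [2.57, 2.57, 3.14, 3.14, 3.14, 3.14].

### API

Orientations are given as a rotation vector (axis times angle).
In Python, from plant import read_state, snapshot, camera_info, sign_off, spot_in, regions_of, landmark_of gives the robot as it stands.
- The arm moves only by the tool apply_moves, never from a script. Its argument "motion" is a list of rows, each an object with "xyz": the shift along the tool's x, y, z in mm, a list of three; "yaw": the turn about the tool's z in degrees; "gripper": the finger opening in mm, from 0 to 91.9. In form: [{"xyz": [x, y, z], "yaw": yaw, "gripper": gripper}, ...]. A call has 1 to 12 rows; each row is the pose to reach, as a shift and turn from the pose commanded when the call began, along the tool's axes at that moment; what a row does not reach only later rows make up. A row lasts 1/12 s, in which the tool goes at most 41.7 mm and 7.16 degrees, less where a joint would pass 70% of its speed; a pose out of reach is approached as far as the arm can. A call with a gripper value outside its range is refused whole. The fingers move at their own pace and stop on an object; the grip force is fixed at half the most. Time passes only in rows, so rows that repeat a pose let the fingers close. It gives the time, the measured TCP pose, the force, the opening and the grip force at its end, in the units of the state.
- read_state(): the state, without advancing time (a new reading comes with each control period).
- snapshot(name): name is "scene" or "top"; returns the picture (400x640x3 uint8, blue, green, red); there is no depth.
- camera_info(name): a dict with "fx", "fy", "cx", "cy" (pixels), "rvec" (rotation vector, rad) and "tvec" (3), from world to camera coordinates, as OpenCV has them. Camera axes: x right, y down, z forward; pixel columns grow to the right and rows downward; lengths in m; the calibration is good to about 2 mm. A picture is of the moment at which its call begins. camera_info takes no time and is no camera call.
- sign_off(): hands the job in; it is judged then, once.
Trained networks look in the newest picture that a camera, given by its name, has taken for a name from the list of things; names that differ only in an ending like _2 or _b are one class to them, and where a whole thing is asked for, a point or a joint stands for the part that bears it (a point fixed in the world has none). Each returns a list of dicts, best first, with "confidence" (0 to 1); they miss things now and then, are a little off and sometimes report something else, mostly with a low value. They report only what shows in the picture. A call takes as long as a camera call.
- spot_in(label, camera): "bbox" ([left, top, right, bottom] in pixels, round what is visible of it).
- regions_of(label, camera): "pixels" (400x640 bool, what is visible of it) and "bbox" ([left, top, right, bottom] in pixels, round what is visible of it).
- landmark_of(label, camera): "uv" ([column, row] in pixels: a listed point, or the origin of a listed thing).
The state is a dict: "clock": time; "qpos": joint angles; "joint_vel": joint speeds; "joint_efforts": joint torques, N m; "ee_pos": TCP position; "eef_rot": TCP orientation; "force": force on the tool from outside, world axes, zero at the start; "ft_torque": the same for the moment, N m; "gripper_width": finger opening in m; "gripper_force": force on a finger pad.
Only numpy, scipy, OpenCV 4.12 (cv2) and the standard library are available. Lean on these libraries where they do the work, as an engineer would, in place of code of your own. Each camera call takes 0.05 s, during which the arm holds its last target. There are 200 camera calls.

### The job

Lock the reagent box: turn its key gently clockwise until the bolt is fully thrown, then turn it back to the only position where it will come out, feeling for that with light pulls and never forcing or yanking the key. Lift the key out, stand it tip down in the pale pink pot, let go, and leave everything else in its place.

Things in the scene. Friction and masses are not known exactly. Their poses are not given: they have to be found in the camera images.
- reagent_box: Grey and green steel box fixed to the bench, 160 (x) by 210 (y) by 70 mm high, sides at y -100 and +110 mm from the origin, with a dark lock case 70 x 70 mm on its lid, case top 114 mm above the bench. Origin: on the bench, straight below the lock's axis; z up. A brass bolt slides from the case along +y.
- keeper (a point): Middle of the top (112 mm above the bench) of the keeper block that the bolt enters, 30 (x) by 20 (y) mm, on the lid, 50 mm from the lock's axis.
- lock_mouth (a point): Centre of the lock's mouth on its vertical axis, at the case top, 114 mm above the bench. A thin black seal covers it; key and lug pass freely. The key has about 1 mm of sideways play; turning takes under 0.11 Nm, and more than 0.13 Nm means that the stop is met. Over 65 N between key and lock is forcing it.
- key: Steel key with blue bow, 88 mm long, 45 g (bottom-heavy), loose, standing upright in the lock at the start. Origin: its tip (lower end); z along the shank to the bow; x along the bow's width. Shank 9 mm thick, blade 10 x 4 mm. At the start the tip is 44 mm below the case top and the key's yaw is 0.436 rad more than the box's. It must rise 44 mm to be out.
- key_bow (a point): Centre of the bow, 70 mm above the tip: hold it here across its thickness. Bow 36 mm wide (key x), 10 mm thick (key y), 36 mm tall; at the start it begins 8 mm above the case top.
- key_lug (a point): On the long lug, 12 mm from the axis to key -x (lug ends at 15 mm, a short one at 10 mm to +x; 5 mm wide). The key comes out only where the lugs meet hidden notches: anywhere from 0.2 rad clockwise to 0.8 rad counter-clockwise (from above) of the start yaw, new each time, unmarked, open 0.07 rad either side. Elsewhere they catch after 2 to 3 mm of lift; there a pull of 5 N is enough to tell.
- bolt (a joint): How far the bolt is thrown, m: 0 to 0.002 at the start, 0.009 fully thrown, at its stop. Turning the key clockwise from above, its lug meets the bolt after a few degrees, pushes it (3 N) and meets the stop about 0.95 rad from the start yaw. The bolt stays thrown when the key turns back.
- pot: Pale pink round open pot, rim diameter 84 mm, 52 mm high, wall 4 mm, floor about 5 mm thick, 220 g, loose on the bench. Origin: centre of the underside; z up. The key stands in it leaning on the rim.
- beaker: Glass beaker, 68 mm across, 85 mm high, loose: leave alone. Beaker and pot may swap places. Origin: centre of the underside.
- bottle: Clear bottle with red cap, 56 mm across, 130 mm high, loose: leave alone. Origin: centre of the underside.
- jar: Amber jar, 64 mm across, 85 mm high, loose: leave alone. Origin: centre of the underside.
- dish: White shallow plastic dish, 90 mm across, 14 mm high, loose: leave alone. Origin: centre of the underside.
- flask: Conical glass flask, 72 mm across, 104 mm high, loose: leave alone. Origin: centre of the underside.

How it is judged:
By the outcome, as a careful person would: the job done as asked, in the order asked, and still so for the second after the job is handed in, with the robot touching nothing.
It also fails if it takes over 72 s, if anything falls off the work surface, if the arm or the gripper's body presses on something with over 40 N, if the wrist force passes 120 N, or if a joint passes its speed limit or range.

## Working session

There is one attempt and no reset: what is moved stays moved. The work goes in short steps, Python scripts to look and compute and a tool call to move; the robot and the scene stay as the last step left them, time stands still between calls to the robot, and variables do not carry over. Pictures are saved under pics/ and viewed, at most 10 in all, crops included, and the job is handed in when it is done.

Besides the shell and the picture viewer there is one more tool, called after "Call:" as name([rows], argument=value, ...), one row to a line, values as JSON. apply_moves: Moves the arm, as the interface text tells. Its arguments: {"type":"object","properties":{"motion":{"type":"array","items":{"type":"object","properties":{"xyz":{"type":"array","items":{"type":"number"}},"yaw":{"type":"number"},"gripper":{"type":"number"}}}}},"required":["motion"]}

```bash
mkdir -p pics; cat > h.py <<'E'
import numpy as np, cv2
from plant import *
def cam(n):
    c=camera_info(n); K=np.array([[c['fx'],0,c['cx']],[0,c['fy'],c['cy']],[0,0,1.]])
    return K,cv2.Rodrigues(np.array(c['rvec'],float))[0],np.array(c['tvec'],float)
def ray(n,uv):
    K,R,t=cam(n); d=R.T@np.linalg.inv(K)@np.array([uv[0],uv[1],1.]); return -R.T@t,d
def onz(n,uv,z):
    o,d=ray(n,uv); return o+d*(z-o[2])/d[2]
def proj(n,p):
    K,R,t=cam(n); q=K@(R@np.array(p,float)+t); return q[:2]/q[2]
def tri(a,b):
    (o1,d1),(o2,d2)=ray('scene',a),ray('top',b)
    s=np.linalg.lstsq(np.c_[d1,-d2],o2-o1,rcond=None)[0]
    p,q=o1+s[0]*d1,o2+s[1]*d2
    return (p+q)/2,np.linalg.norm(p-q)
E
python3 - <<'E'
from h import *
np.set_printoptions(precision=4,suppress=True)
for n in('scene','top'):
    cv2.imwrite(f'pics/{n}0.png',snapshot(n)); K,R,t=cam(n); print(n,K[0,0],-R.T@t,R[2])
Z=dict(keeper=.112,lock_mouth=.114,key_bow=.14,key=.07,reagent_box=0,pot=0,beaker=0,bottle=0,jar=0,dish=0,flask=0)
for l in Z:
    r={n:landmark_of(l,n) for n in('scene','top')}
    for n in r:
        print(l,n,[(np.round(x['uv'],1),round(x['confidence'],2),onz(n,x['uv'],Z[l])[:2]) for x in r[n][:2]])
    if r['scene'] and r['top']: print('  tri',*tri(r['scene'][0]['uv'],r['top'][0]['uv']))
print(read_state())
E
```

```text
scene 515.4896186422262 [1.6687 0.0703 0.8446] [-0.8545 -0.0337 -0.5184]
top 423.1088640254343 [ 0.1859 -0.0122  1.5075] [ 0.2043  0.0157 -0.9788]
keeper scene [(array([259.3, 201.1]), 0.87, array([ 0.53  , -0.1009]))]
keeper top [(array([356.3, 194.2]), 0.72, array([ 0.5229, -0.1095]))]
  tri [ 0.5235 -0.1059  0.1079] 0.007893863932482937
lock_mouth scene [(array([239.8, 200.1]), 0.86, array([ 0.531 , -0.1523]))]
lock_mouth top [(array([369.1, 188.8]), 0.7, array([ 0.5435, -0.152 ]))]
  tri [ 0.5416 -0.1508  0.1209] 0.0011272554560122264
key_bow scene [(array([238.8, 195.2]), 0.51, array([ 0.5482, -0.1506])), (array([143. , 216.1]), 0.27, array([ 0.6554, -0.3665]))]
key_bow top [(array([368.8, 188.2]), 0.55, array([ 0.5388, -0.1484]))]
  tri [ 0.5404 -0.1505  0.135 ] 0.00326739056605435
key scene [(array([199.2, 191.6]), 0.54, array([ 0.4236, -0.2888]))]
key top [(array([364. , 189.7]), 0.64, array([ 0.5506, -0.1387]))]
  tri [ 0.5455 -0.1915  0.145 ] 0.1208167151315137
reagent_box scene [(array([243.2, 237.6]), 0.59, array([ 0.5423, -0.1483]))]
reagent_box top [(array([365.6, 193.3
[... 1359 characters left out ...]
618576537398
flask scene [(array([151.9, 251.8]), 0.64, array([ 0.6165, -0.3778]))]
flask top [(array([432.8, 179.9]), 0.87, array([ 0.6186, -0.3966]))]
  tri [ 0.616  -0.3872  0.001 ] 0.018030828932610335
{'clock': 1.2, 'qpos': array([-1.5121,  0.1584,  1.597 ,  0.    ,  1.3862, -0.2101]), 'joint_vel': array([-0.0002, -0.0011, -0.0003,  0.0015,  0.0007, -0.0019]), 'joint_efforts': array([ -0.001 , -38.5584, -32.2361,   0.07  ,   0.0306,  -0.    ]), 'ee_pos': array([ 0.1527, -0.5543,  0.2146]), 'eef_rot': array([-3.1132, -0.421 , -0.    ]), 'force': array([ 0.3513, -0.8231,  0.0884]), 'ft_torque': array([-0.032 , -0.0122,  0.021 ]), 'gripper_force': 0.0, 'gripper_width': 0.09193068502939415}
```

```bash
python3 - <<'E'
import cv2,numpy as np
s=cv2.imread('pics/scene0.png');t=cv2.imread('pics/top0.png')
a=cv2.resize(s[130:300,150:350],(800,0) if 0 else None,fx=2,fy=2,interpolation=cv2.INTER_CUBIC)
a=cv2.resize(s[150:290,170:310],(400,400),interpolation=cv2.INTER_CUBIC)
b=cv2.resize(t[145:245,310:410],(400,400),interpolation=cv2.INTER_CUBIC)
cv2.imwrite('pics/c0.png',np.hstack([a,b]))
E
```

```text
(no output)
```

View pics/c0.png

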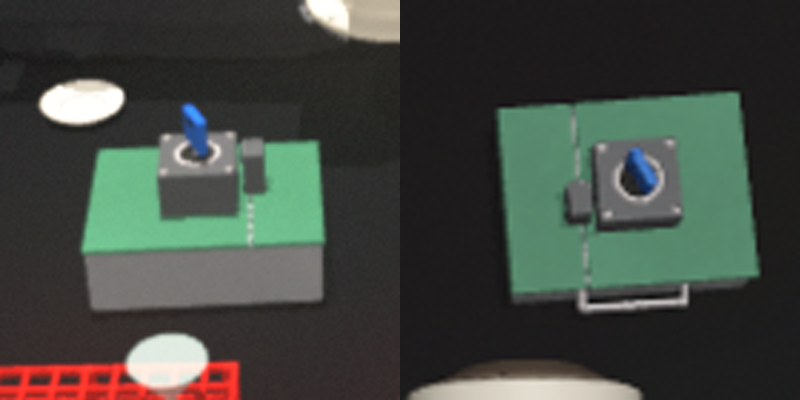

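View pics/top0.png

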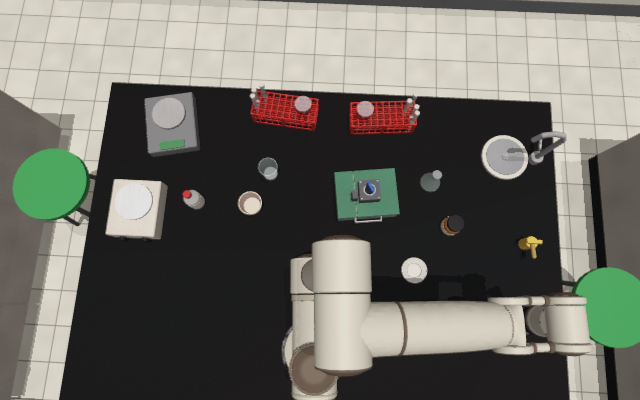

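The crops show the blue bow at about top (369,188) and scene (239,195), standing in the dark case. The pot is at top (250,203) and the beaker at (268,169). Next I fit the box pose using the lid corners.

```bash
cat > fit.py <<'E'
from h import *
from scipy.optimize import least_squares
np.set_printoptions(precision=4,suppress=True)
L=np.array([[-.08,-.1],[.08,-.1],[.08,.11],[-.08,.11]])
obs={}
for n in('scene','top'):
    im=cv2.imread(f'pics/{n}0.png'); w=((slice(190,245),slice(190,300)) if n=='scene' else (slice(150,240),slice(320,410)))
    hsv=cv2.cvtColor(im,cv2.COLOR_BGR2HSV); m=np.zeros(im.shape[:2],np.uint8)
    g=cv2.inRange(hsv,(55,70,50),(90,255,255)); m[w]=g[w]
    c=cv2.convexHull(np.vstack([k for k in cv2.findContours(m,0,1)[0] if cv2.contourArea(k)>20]))[:,0].astype(float)
    obs[n]=c
    for k in range(3):pass
    print(n,cv2.contourArea(c.astype(np.float32)),c.min(0),c.max(0))
def lid(p,z=.07):
    c,s=np.cos(p[2]),np.sin(p[2]); return np.c_[L@np.array([[c,s],[-s,c]])+p[:2],np.full(4,z)]
def res(p,ns=('scene','top')):
    r=[]
    for n in ns:
        q=np.array([proj(n,x) for x in lid(p)])
        from_=obs[n]
        d=np.min([np.abs(segd(from_,q[i],q[(i+1)%4])) for i in range(4)],0)
        r+=list(d)
        # corners of model to hull
        r+=[cv2.pointPolygonTest(from_.astype(np.float32).reshape(-1,1,2),(float(x[0]),float(x[1])),True) for x in q]
    return r
def segd(P,a,b):
    t=np.clip((P-a)@(b-a)/((b-a)@(b-a)),0,1); return np.linalg.norm(P-a-t[:,None]*(b-a),axis=1)
for ns in(('scene','top'),('scene',),('top',)):
    s=least_squares(res,[.542,-.151,.05],args=(ns,),loss='soft_l1',diff_step=1e-4); print(ns,s.x,s.cost,len(s.fun))
st=read_state(); R=cv2.Rodrigues(st['eef_rot'])[0]; print(R)
E
python3 fit.py
```

```text
scene 3006.5 [198. 199.] [283. 238.]
top 2886.5 [334. 168.] [399. 218.]
('scene', 'top') [ 0.5439 -0.1527  0.1257] 12.97599819650298 30
('scene',) [ 0.5473 -0.1531  0.128 ] 7.437498079017623 16
('top',) [ 0.5423 -0.1514  0.1273] 3.947939306992788 14
[[ 0.9641  0.2656  0.    ]
 [ 0.2656 -0.9641  0.0001]
 [ 0.     -0.0001 -1.    ]]
```

Call:
apply_moves([
  {"xyz": [483, -284, 0], "yaw": -17, "gripper": 50},
  {"xyz": [483, -284, 0], "yaw": -17, "gripper": 50},
  {"xyz": [483, -284, 0], "yaw": -17, "gripper": 50},
  {"xyz": [483, -284, 0], "yaw": -17, "gripper": 50},
  {"xyz": [483, -284, 0], "yaw": -17, "gripper": 50},
  {"xyz": [483, -284, 0], "yaw": -17, "gripper": 50},
  {"xyz": [483, -284, 0], "yaw": -17, "gripper": 50},
  {"xyz": [483, -284, 0], "yaw": -17, "gripper": 50},
  {"xyz": [483, -284, 0], "yaw": -17, "gripper": 50},
  {"xyz": [483, -284, 0], "yaw": -17, "gripper": 50},
  {"xyz": [483, -284, 0], "yaw": -17, "gripper": 50},
  {"xyz": [483, -284, 0], "yaw": -17, "gripper": 50},
])

```text
clock: 2.2
ee_pos: [0.5021, -0.1938, 0.2149]
eef_rot: [3.016, 0.876, 0.001]
force: [-0.1, -0.1, 0.5]
gripper_width: 0.0498
gripper_force: 0.0
```

```bash
python3 - <<'E'
from h import *
np.set_printoptions(precision=4,suppress=True)
uv={}
for n,w in(('scene',(slice(170,215),slice(220,260))),('top',(slice(165,210),slice(350,390)))):
    hsv=cv2.cvtColor(cv2.imread(f'pics/{n}0.png'),cv2.COLOR_BGR2HSV); m=np.zeros((400,640),np.uint8); m[w]=cv2.inRange(hsv,(100,120,50),(125,255,255))[w]
    y,x=np.nonzero(m); uv[n]=(x.mean(),y.mean()); print(n,len(x),uv[n],onz(n,uv[n],.14))
    print(x.min(),x.max(),y.min(),y.max())
    for p in [(.5423,-.152),(.545,-.152),(.545,-.150)]: print(p,proj(n,(*p,.14)),proj(n,(*p,.114)))
print(tri(uv['scene'],uv['top']))
E
```

```text
scene 118 (np.float64(237.85593220338984), np.float64(194.0677966101695)) [ 0.5428 -0.1539  0.14  ]
233 242 186 204
(0.5423, -0.152) [238.6198 193.9786] [239.2433 202.4252]
(0.545, -0.152) [238.4558 194.528 ] [239.082  202.9835]
(0.545, -0.15) [239.2251 194.5497] [239.8436 203.0055]
top 48 (np.float64(369.8125), np.float64(187.10416666666666)) [ 0.5428 -0.1516  0.14  ]
367 373 182 192
(0.5423, -0.152) [369.9213 187.2422] [369.0792 189.139 ]
(0.545, -0.152) [369.9447 186.4572] [369.1026 188.3672]
(0.545, -0.15) [369.3442 186.4272] [368.5127 188.3377]
(array([ 0.5429, -0.1528,  0.14  ]), np.float64(0.0022540777563979063))
```

Call:
apply_moves([
  {"xyz": [40, -9, 0], "yaw": 0, "gripper": 50},
  {"xyz": [40, -9, 0], "yaw": 0, "gripper": 50},
  {"xyz": [40, -9, 0], "yaw": 0, "gripper": 50},
  {"xyz": [40, -9, 0], "yaw": 0, "gripper": 50},
  {"xyz": [40, -9, 0], "yaw": 0, "gripper": 50},
])

```text
clock: 2.62
ee_pos: [0.5292, -0.1675, 0.2146]
eef_rot: [3.017, 0.874, -0.001]
force: [0.5, -0.8, 0.3]
gripper_width: 0.0501
gripper_force: 0.0
```

```bash
cat > d.py <<'E'
import sys
from h import *
np.set_printoptions(precision=4,suppress=True)
s=read_state(); R=cv2.Rodrigues(s['eef_rot'])[0]
print('yaw',np.arctan2(R[1,0],R[0,0]),'pos',s['ee_pos'],'F',s['force'],'Ftool',R.T@s['force'],'T',s['ft_torque'],'q',s['qpos'])
if len(sys.argv)>3: print('tool mm',1000*R.T@(np.array(sys.argv[1:4],float)-s['ee_pos']))
E
python3 d.py .543 -.1525 .121
```

```text
yaw 0.5641004288441269 pos [ 0.5292 -0.1675  0.2146] F [ 0.5393 -0.8249  0.3043] Ftool [ 0.0146  0.9854 -0.3043] T [-0.0013  0.015   0.0045] q [-0.5239  0.1073  1.6533 -0.0004  1.3811  0.4829]
tool mm [19.6632 -5.2844 93.5754]
```

Call:
apply_moves([
  {"xyz": [19.7, -5.3, 0], "yaw": 0, "gripper": 50},
  {"xyz": [19.7, -5.3, 0], "yaw": 0, "gripper": 50},
  {"xyz": [19.7, -5.3, 30], "yaw": 0, "gripper": 50},
  {"xyz": [19.7, -5.3, 60], "yaw": 0, "gripper": 50},
  {"xyz": [19.7, -5.3, 85], "yaw": 0, "gripper": 50},
  {"xyz": [19.7, -5.3, 93], "yaw": 0, "gripper": 50},
  {"xyz": [19.7, -5.3, 93], "yaw": 0, "gripper": 50},
  {"xyz": [19.7, -5.3, 93], "yaw": 0, "gripper": 50},
])

```text
clock: 3.28
ee_pos: [0.5437, -0.1524, 0.1225]
eef_rot: [3.017, 0.875, 0.001]
force: [-0.4, -0.4, 1.0]
gripper_width: 0.0503
gripper_force: 0.0
```

```bash
python3 d.py .543 -.1525 .121; python3 - <<'E'
from h import *
im=snapshot('scene'); cv2.imwrite('pics/c1.png',cv2.resize(im[140:250,170:310],None,fx=5,fy=5,interpolation=cv2.INTER_CUBIC))
E
```

```text
yaw 0.5644487444717673 pos [ 0.5437 -0.1524  0.1225] F [-0.4248 -0.437   0.9928] Ftool [-0.5925  0.1427 -0.9928] T [-0.0649 -0.0301 -0.0316] q [-0.4873  0.2188  1.7171 -0.0001  1.2049  0.5191]
tool mm [-0.6097 -0.3017  1.5002]
```

View pics/c1.png

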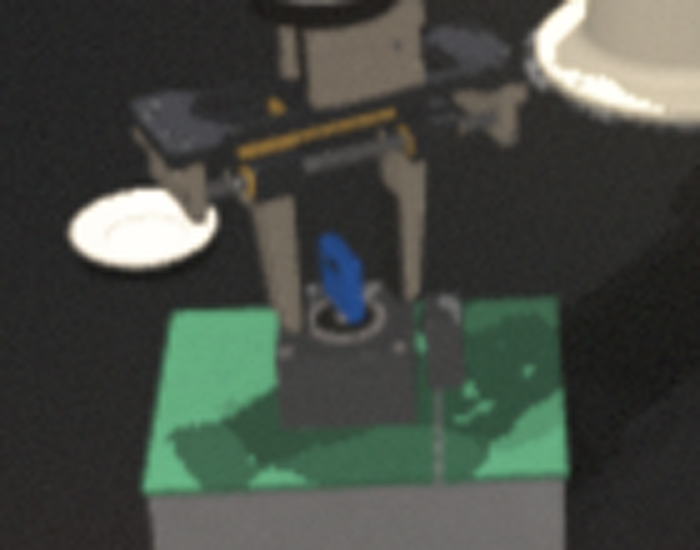

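The open fingers straddle the blue bow, which is at about (340,280) in the crop. I'll close now.

Call:
apply_moves([
  {"xyz": [0, 0, 0.5], "yaw": 0, "gripper": 25},
  {"xyz": [0, 0, 0.5], "yaw": 0, "gripper": 14},
  {"xyz": [0, 0, 0.5], "yaw": 0, "gripper": 12},
  {"xyz": [0, 0, 0.5], "yaw": 0, "gripper": 10},
  {"xyz": [0, 0, 0.5], "yaw": 0, "gripper": 8},
  {"xyz": [0, 0, 0.5], "yaw": 0, "gripper": 4},
  {"xyz": [0, 0, 0.5], "yaw": 0, "gripper": 0},
  {"xyz": [0, 0, 0.5], "yaw": 0, "gripper": 0},
  {"xyz": [0, 0, 0.5], "yaw": 0, "gripper": 0},
])

```text
clock: 4.08
ee_pos: [0.5442, -0.1522, 0.1214]
eef_rot: [3.015, 0.876, 0.001]
force: [2.6, -2.9, -0.6]
gripper_width: 0.0097
gripper_force: 30.0
```

```bash
python3 d.py .543 -.1525 .121
```

```text
yaw 0.5654022816324641 pos [ 0.5442 -0.1522  0.1214] F [ 2.5649 -2.9301 -0.603 ] Ftool [0.5957 3.8471 0.6105] T [-0.7234 -0.5256 -0.0604] q [-0.4861  0.2204  1.7177 -0.0006  1.2017  0.5195]
tool mm [-1.178  -0.35    0.3685]
```

Call:
apply_moves([
  {"xyz": [0, 0.5, 0], "yaw": 0, "gripper": 0},
  {"xyz": [0, 0.5, 0], "yaw": 3, "gripper": 0},
  {"xyz": [0, 0.5, 0], "yaw": 6, "gripper": 0},
  {"xyz": [0, 0.5, 0], "yaw": 9, "gripper": 0},
  {"xyz": [0, 0.5, 0], "yaw": 12, "gripper": 0},
  {"xyz": [0, 0.5, 0], "yaw": 12, "gripper": 0},
])

```text
clock: 4.58
ee_pos: [0.5444, -0.1532, 0.1214]
eef_rot: [3.09, 0.552, 0.001]
force: [2.2, -5.3, -1.6]
gripper_width: 0.0096
gripper_force: 30.0
```

```bash
python3 d.py
```

```text
yaw 0.35385116857297594 pos [ 0.5444 -0.1532  0.1214] F [ 2.1779 -5.3293 -1.567 ] Ftool [0.1959 5.7496 1.5826] T [-1.1497 -0.4989 -0.0087] q [-0.487   0.2214  1.7165 -0.0017  1.2016  0.7306]
```

Call:
apply_moves([
  {"xyz": [0, 0.5, 0], "yaw": 0, "gripper": 0},
  {"xyz": [0, 1, 0], "yaw": 3, "gripper": 0},
  {"xyz": [0, 1, 0], "yaw": 6, "gripper": 0},
  {"xyz": [0, 1, 0], "yaw": 9, "gripper": 0},
  {"xyz": [0, 1, 0], "yaw": 12, "gripper": 0},
  {"xyz": [0, 1, 0], "yaw": 12, "gripper": 0},
])

```text
clock: 5.08
ee_pos: [0.5445, -0.1536, 0.1213]
eef_rot: [3.132, 0.228, 0.001]
force: [1.5, -5.0, -0.5]
gripper_width: 0.0095
gripper_force: 30.0
```

```bash
python3 d.py
```

```text
yaw 0.1454360191509141 pos [ 0.5445 -0.1536  0.1213] F [ 1.5162 -4.9701 -0.4963] Ftool [0.7797 5.1367 0.504 ] T [-1.0532 -0.2551  0.0591] q [-0.4879  0.2227  1.715  -0.0011  1.2028  0.9378]
```

Call:
apply_moves([
  {"xyz": [0, 0.3, 0], "yaw": 3, "gripper": 0},
  {"xyz": [0, 0.3, 0], "yaw": 6, "gripper": 0},
  {"xyz": [0, 0.3, 0], "yaw": 9, "gripper": 0},
  {"xyz": [0, 0.3, 0], "yaw": 12, "gripper": 0},
  {"xyz": [0, 0.3, 0], "yaw": 15, "gripper": 0},
  {"xyz": [0, 0.3, 0], "yaw": 18, "gripper": 0},
  {"xyz": [0, 0.3, 0], "yaw": 20, "gripper": 0},
  {"xyz": [0, 0.3, 0], "yaw": 20, "gripper": 0},
])

```text
clock: 5.75
ee_pos: [0.5444, -0.1541, 0.1214]
eef_rot: [3.124, -0.317, 0.001]
force: [1.7, -6.3, -0.3]
gripper_width: 0.0097
gripper_force: 30.0
```

```bash
python3 d.py
```

```text
yaw -0.2021348788438031 pos [ 0.5444 -0.1541  0.1214] F [ 1.6731 -6.3398 -0.2638] Ftool [2.9116 5.8744 0.276 ] T [-1.1601 -0.3083  0.0784] q [-0.4885  0.2229  1.7147 -0.0016  1.2028  1.285 ]
```

Turned 0.77 rad so far. I'll go in small steps to the stop.

Call:
apply_moves([
  {"xyz": [0.2, 0.3, 0], "yaw": 2, "gripper": 0},
  {"xyz": [0.2, 0.3, 0], "yaw": 4, "gripper": 0},
  {"xyz": [0.2, 0.3, 0], "yaw": 6, "gripper": 0},
  {"xyz": [0.2, 0.3, 0], "yaw": 7, "gripper": 0},
  {"xyz": [0.2, 0.3, 0], "yaw": 7, "gripper": 0},
])

```text
clock: 6.17
ee_pos: [0.5444, -0.1543, 0.1214]
eef_rot: [3.099, -0.506, 0.0]
force: [-1.0, -4.5, -0.4]
gripper_width: 0.01
gripper_force: 30.0
```

```bash
python3 d.py
```

```text
yaw -0.32350207232532163 pos [ 0.5444 -0.1543  0.1214] F [-0.999  -4.4725 -0.3567] Ftool [0.4744 4.5576 0.3636] T [-1.1141 -0.1043  0.079 ] q [-0.4889  0.2234  1.7141 -0.0015  1.2034  1.406 ]
```

Call:
apply_moves([
  {"xyz": [0, 0.2, 0], "yaw": 1, "gripper": 0},
  {"xyz": [0, 0.2, 0], "yaw": 2, "gripper": 0},
  {"xyz": [0, 0.2, 0], "yaw": 2.5, "gripper": 0},
  {"xyz": [0, 0.2, 0], "yaw": 2.5, "gripper": 0},
])

```text
clock: 6.5
ee_pos: [0.5444, -0.1544, 0.1214]
eef_rot: [3.087, -0.574, 0.0]
force: [0.9, -4.2, 0.6]
gripper_width: 0.01
gripper_force: 30.0
```

```bash
python3 d.py
```

```text
yaw -0.3676388728630765 pos [ 0.5444 -0.1544  0.1214] F [ 0.8749 -4.2485  0.6207] Ftool [ 2.3438  3.6509 -0.6149] T [-1.0934 -0.2011  0.0819] q [-0.4891  0.2234  1.7141 -0.0012  1.2034  1.4498]
```

Call:
apply_moves([
  {"xyz": [0, 0.1, 0], "yaw": 1, "gripper": 0},
  {"xyz": [0, 0.1, 0], "yaw": 1.5, "gripper": 0},
  {"xyz": [0, 0.1, 0], "yaw": 1.5, "gripper": 0},
])

```text
clock: 6.75
ee_pos: [0.5444, -0.1544, 0.1213]
eef_rot: [3.08, -0.614, 0.0]
force: [0.8, -5.2, 0.3]
gripper_width: 0.0097
gripper_force: 30.0
```

```bash
python3 d.py
```

```text
yaw -0.3937986509122041 pos [ 0.5444 -0.1544  0.1213] F [ 0.7769 -5.2168  0.3098] Ftool [ 2.7192  4.5198 -0.3033] T [-1.0744 -0.1374  0.0405] q [-0.4893  0.2234  1.7142 -0.0011  1.2034  1.4757]
```

Call:
apply_moves([
  {"xyz": [0, 0, 0], "yaw": 1, "gripper": 0},
  {"xyz": [0, 0, 0], "yaw": 1.5, "gripper": 0},
  {"xyz": [0, 0, 0], "yaw": 1.5, "gripper": 0},
])

```text
clock: 7.0
ee_pos: [0.5443, -0.1545, 0.1213]
eef_rot: [3.071, -0.655, 0.0]
force: [0.6, -4.9, -0.3]
gripper_width: 0.0098
gripper_force: 30.0
```

```bash
python3 d.py
```

```text
yaw -0.4199365332722625 pos [ 0.5443 -0.1545  0.1213] F [ 0.5997 -4.8857 -0.2922] Ftool [2.5394 4.2163 0.2989] T [-1.1026 -0.1232  0.1364] q [-0.4893  0.2234  1.7142 -0.0013  1.2034  1.5019]
```

Call:
apply_moves([
  {"xyz": [0, 0, 0], "yaw": 0.5, "gripper": 0},
  {"xyz": [0, 0, 0], "yaw": 0.5, "gripper": 0},
])

```text
clock: 7.17
ee_pos: [0.5444, -0.1545, 0.1214]
eef_rot: [3.068, -0.668, 0.001]
force: [-0.5, -5.3, 0.7]
gripper_width: 0.0097
gripper_force: 30.0
```

```bash
python3 d.py; python3 - <<'E'
from h import *
im=snapshot('scene'); cv2.imwrite('pics/c2.png',cv2.resize(im[140:250,170:310],None,fx=5,fy=5,interpolation=cv2.INTER_CUBIC))
for i in range(3): print(read_state()['ft_torque'][2]); snapshot('scene')
E
```

```text
yaw -0.42862843439843223 pos [ 0.5444 -0.1545  0.1214] F [-0.5172 -5.341   0.6632] Ftool [ 1.7499  5.0737 -0.6555] T [-1.112  -0.1499  0.1104] q [-0.4894  0.2233  1.7142 -0.0014  1.2034  1.5106]
0.15047303158702874
0.07529409396260128
0.08773073491815221
```

View pics/c2.png

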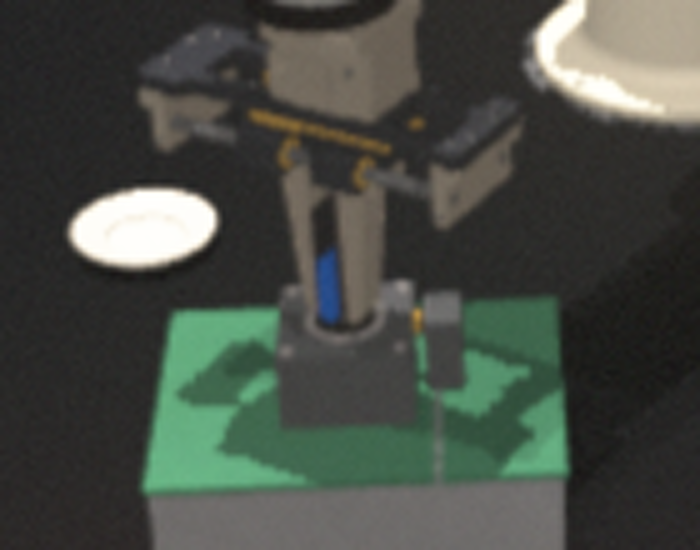

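The brass bolt now shows at (417,318), reaching the keeper. The torque readings are noisy, so I'll average them and creep on.

Call:
apply_moves([
  {"xyz": [0, 0, 0], "yaw": 0.5, "gripper": 0},
  {"xyz": [0, 0, 0], "yaw": 1, "gripper": 0},
  {"xyz": [0, 0, 0], "yaw": 1, "gripper": 0},
])

```text
clock: 7.62
ee_pos: [0.5443, -0.1546, 0.1213]
eef_rot: [3.062, -0.694, 0.0]
force: [0.6, -6.5, 0.2]
gripper_width: 0.0098
gripper_force: 30.0
```

```bash
cat > avg.py <<'E'
from h import *
np.set_printoptions(precision=4,suppress=True)
S=[]
for i in range(6): S.append(read_state()); snapshot('scene')
T=[s['ft_torque'][2] for s in S]; R=cv2.Rodrigues(S[-1]['eef_rot'])[0]
F=np.mean([s['force'] for s in S],0); P=np.mean([s['ee_pos'] for s in S],0)
print('t',S[-1]['clock'],'yaw',np.arctan2(R[1,0],R[0,0]),'Tz',np.mean(T),np.std(T),'F',F,'Ft',R.T@F,'P',P,'w',S[-1]['gripper_width'])
E
python3 avg.py
```

```text
t 7.8667 yaw -0.44563667574454324 Tz 0.161739809216171 0.025537726785722022 F [ 0.2041 -5.7713  0.2984] Ft [ 2.672   5.1201 -0.2895] P [ 0.5443 -0.1546  0.1213] w 0.009552670726704066
```

Call:
apply_moves([
  {"xyz": [0, 0, 0], "yaw": 0.7, "gripper": 0},
  {"xyz": [0, 0, 0], "yaw": 0.7, "gripper": 0},
])

```text
clock: 8.08
ee_pos: [0.5443, -0.1546, 0.1213]
eef_rot: [3.058, -0.713, 0.0]
force: [0.8, -6.8, 0.6]
gripper_width: 0.0097
gripper_force: 30.0
```

```bash
python3 avg.py
```

```text
t 8.3333 yaw -0.4578853568946275 Tz 0.16708262923089057 0.029009245572282176 F [ 0.4544 -6.0883 -0.0391] Ft [3.0989 5.2602 0.0487] P [ 0.5443 -0.1546  0.1213] w 0.009762612373937031
```

Torque has settled at 0.165, so the stop is met and the bolt is thrown. I'll turn back ccw now.

Call:
apply_moves([
  {"xyz": [0, 0, 0], "yaw": -4, "gripper": 0},
  {"xyz": [0, 0, 0], "yaw": -8, "gripper": 0},
  {"xyz": [0, 0, 0], "yaw": -12, "gripper": 0},
  {"xyz": [0, 0, 0], "yaw": -16, "gripper": 0},
  {"xyz": [0, 0, 0], "yaw": -20, "gripper": 0},
  {"xyz": [0, 0, 0], "yaw": -24, "gripper": 0},
  {"xyz": [0, 0, 0], "yaw": -28, "gripper": 0},
  {"xyz": [0, 0, 0], "yaw": -32, "gripper": 0},
  {"xyz": [0, 0, 0], "yaw": -36, "gripper": 0},
  {"xyz": [0, 0, 0], "yaw": -40, "gripper": 0},
  {"xyz": [0, 0, 0], "yaw": -44, "gripper": 0},
  {"xyz": [0, 0, 0], "yaw": -44, "gripper": 0},
])

```text
clock: 9.38
ee_pos: [0.5443, -0.1534, 0.1212]
eef_rot: [-3.103, -0.487, 0.0]
force: [0.7, -2.4, 1.4]
gripper_width: 0.0097
gripper_force: 30.0
```

```bash
python3 avg.py
```

```text
t 9.6333 yaw 0.307982146478228 Tz -0.016545431818620702 0.01578545129661132 F [ 0.2985 -1.6311  1.7394] Ft [-0.2101  1.6436 -1.7405] P [ 0.5443 -0.1534  0.1212] w 0.009419101193492851
```

Call:
apply_moves([
  {"xyz": [0, 0.3, -1], "yaw": 0, "gripper": 0},
  {"xyz": [0, 0.3, -2], "yaw": 0, "gripper": 0},
  {"xyz": [0, 0.3, -2.6], "yaw": 0, "gripper": 0},
  {"xyz": [0, 0.3, -3.2], "yaw": 0, "gripper": 0},
  {"xyz": [0, 0.3, -3.2], "yaw": 0, "gripper": 0},
])

```text
clock: 10.1
ee_pos: [0.544, -0.1536, 0.1238]
eef_rot: [-3.103, -0.483, 0.002]
force: [-0.3, -0.6, -4.0]
gripper_width: 0.0098
gripper_force: 30.0
```

```bash
python3 avg.py
```

```text
t 10.35 yaw 0.3089231356748231 Tz -0.03543791303930629 0.01980770549170117 F [-0.2268  0.8017 -4.1179] Ft [ 0.0311 -0.8272  4.119 ] P [ 0.544  -0.1536  0.1238] w 0.009737436889091242
```

Call:
apply_moves([
  {"xyz": [0, 0, 2.5], "yaw": 0, "gripper": 0},
  {"xyz": [0, 0, 2.5], "yaw": -3, "gripper": 0},
  {"xyz": [0, 0, 2.5], "yaw": -6, "gripper": 0},
  {"xyz": [0, 0, 1], "yaw": -6, "gripper": 0},
  {"xyz": [0, 0, 0], "yaw": -6, "gripper": 0},
  {"xyz": [0, 0, 0], "yaw": -6, "gripper": 0},
  {"xyz": [0, 0, 0], "yaw": -6, "gripper": 0},
])

```text
clock: 10.98
ee_pos: [0.5442, -0.1536, 0.1239]
eef_rot: [-3.074, -0.644, 0.001]
force: [-0.3, 2.6, -4.7]
gripper_width: 0.0098
gripper_force: 30.0
```

Call:
apply_moves([
  {"xyz": [0, 0, 2.5], "yaw": 0, "gripper": 0},
  {"xyz": [0, 0, 2.5], "yaw": -3, "gripper": 0},
  {"xyz": [0, 0, 2.5], "yaw": -6, "gripper": 0},
  {"xyz": [0, 0, 1], "yaw": -6, "gripper": 0},
  {"xyz": [0, 0, 0], "yaw": -6, "gripper": 0},
  {"xyz": [0, 0, 0], "yaw": -6, "gripper": 0},
  {"xyz": [0, 0, 0], "yaw": -6, "gripper": 0},
])

```text
clock: 11.57
ee_pos: [0.5441, -0.1536, 0.124]
eef_rot: [-3.036, -0.803, 0.001]
force: [-1.4, 4.9, -3.9]
gripper_width: 0.0098
gripper_force: 30.0
```

Call:
apply_moves([
  {"xyz": [0, -0.5, 2.5], "yaw": 0, "gripper": 0},
  {"xyz": [0, -0.5, 2.5], "yaw": -3, "gripper": 0},
  {"xyz": [0, -0.5, 2.5], "yaw": -6, "gripper": 0},
  {"xyz": [0, -0.5, 1], "yaw": -6, "gripper": 0},
  {"xyz": [0, -0.5, 0], "yaw": -6, "gripper": 0},
  {"xyz": [0, -0.5, 0], "yaw": -6, "gripper": 0},
  {"xyz": [0, -0.5, 0], "yaw": -6, "gripper": 0},
])

```text
clock: 12.15
ee_pos: [0.5439, -0.1535, 0.1244]
eef_rot: [-2.99, -0.961, 0.001]
force: [-2.0, 4.7, -1.7]
gripper_width: 0.0093
gripper_force: 30.0
```

Call:
apply_moves([
  {"xyz": [0, 0, 2.5], "yaw": 0, "gripper": 0},
  {"xyz": [0, 0, 2.5], "yaw": -3, "gripper": 0},
  {"xyz": [0, 0, 2.5], "yaw": -6, "gripper": 0},
  {"xyz": [0, 0, 1], "yaw": -6, "gripper": 0},
  {"xyz": [0, 0, 0], "yaw": -6, "gripper": 0},
  {"xyz": [0, 0, 0], "yaw": -6, "gripper": 0},
  {"xyz": [0, 0, 0], "yaw": -6, "gripper": 0},
])

```text
clock: 12.73
ee_pos: [0.5438, -0.1535, 0.1243]
eef_rot: [-2.936, -1.117, 0.001]
force: [-1.3, 4.6, -2.4]
gripper_width: 0.0097
gripper_force: 30.0
```

```bash
python3 avg.py
```

```text
t 12.9833 yaw 0.7269709721247695 Tz -0.02778523353067766 0.027713758961897185 F [-2.5999  4.7572 -2.6013] Ft [ 1.2202 -5.2801  2.6056] P [ 0.5438 -0.1535  0.1243] w 0.00980916299247354
```

Call:
apply_moves([
  {"xyz": [0, -0.5, 0], "yaw": 0, "gripper": 0},
  {"xyz": [0, -0.5, -0.5], "yaw": 0, "gripper": 0},
  {"xyz": [0, -0.5, -0.5], "yaw": 0, "gripper": 0},
])

```text
clock: 13.28
ee_pos: [0.5438, -0.1534, 0.1248]
eef_rot: [2.936, 1.118, -0.0]
force: [-1.8, 2.8, -2.9]
gripper_width: 0.01
gripper_force: 30.0
```

```bash
python3 avg.py
```

```text
t 13.5333 yaw 0.7277109952491667 Tz -0.04121180055740412 0.021457011932905234 F [-1.8789  3.4658 -2.923 ] Ft [ 0.9032 -3.8381  2.9222] P [ 0.5438 -0.1534  0.1249] w 0.009463311119778491
```

Call:
apply_moves([
  {"xyz": [0, -0.5, -0.5], "yaw": 0, "gripper": 0},
  {"xyz": [0, -0.5, -1], "yaw": 0, "gripper": 0},
  {"xyz": [0, -0.5, -1], "yaw": 0, "gripper": 0},
])

```text
clock: 13.83
ee_pos: [0.5438, -0.1532, 0.1262]
eef_rot: [2.935, 1.118, 0.001]
force: [-1.5, 2.3, -2.6]
gripper_width: 0.0095
gripper_force: 30.0
```

```bash
python3 avg.py
```

```text
t 14.0833 yaw 0.7278211230691161 Tz -0.027275854132392207 0.021482397523924116 F [-1.793   1.7716 -2.0996] Ft [-0.1604 -2.5179  2.0967] P [ 0.5439 -0.1532  0.1262] w 0.009644965974919519
```

Call:
apply_moves([
  {"xyz": [0, -0.3, -1], "yaw": 0, "gripper": 0},
  {"xyz": [0, -0.3, -2], "yaw": 0, "gripper": 0},
  {"xyz": [0, -0.3, -3], "yaw": 0, "gripper": 0},
  {"xyz": [0, -0.3, -4], "yaw": 0, "gripper": 0},
  {"xyz": [0, -0.3, -4], "yaw": 0, "gripper": 0},
])

```text
clock: 14.55
ee_pos: [0.5438, -0.1531, 0.1304]
eef_rot: [2.935, 1.118, 0.001]
force: [0.3, -0.4, -0.7]
gripper_width: 0.01
gripper_force: 30.0
```

```bash
python3 avg.py;  python3 - <<'E'
from h import *
im=snapshot('scene'); cv2.imwrite('pics/c3.png',cv2.resize(im[140:250,170:310],None,fx=5,fy=5,interpolation=cv2.INTER_CUBIC))
E
```

```text
t 14.8 yaw 0.7278035794591006 Tz -0.023848800429825928 0.03901685434107281 F [ 0.2329 -0.5741 -0.4007] Ft [-0.2081  0.583   0.4015] P [ 0.5438 -0.1531  0.1304] w 0.010030916507977017
```

View pics/c3.png

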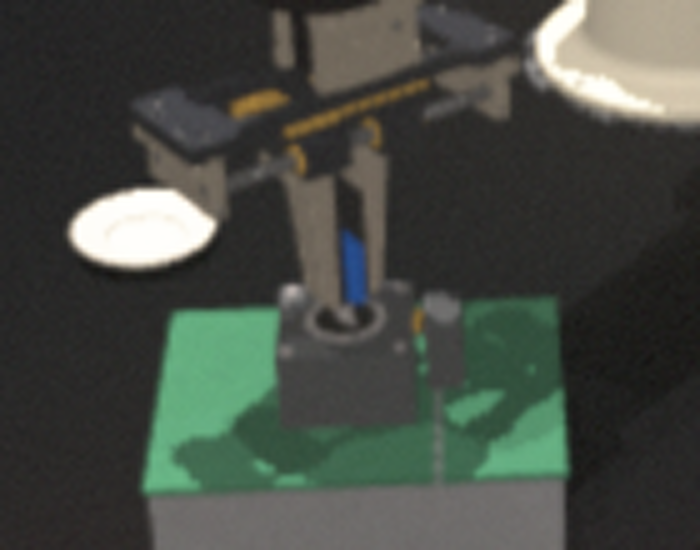

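The bow has risen clear of the mouth with the fingers: the steel shank shows at (347,318) and the bolt is still out at (417,320). The force is close to zero, so the notch is found. I'll keep lifting.

Call:
apply_moves([
  {"xyz": [0, 0, -2], "yaw": 0, "gripper": 0},
  {"xyz": [0, 0, -4], "yaw": 0, "gripper": 0},
  {"xyz": [0, 0, -6], "yaw": 0, "gripper": 0},
  {"xyz": [0, 0, -8], "yaw": 0, "gripper": 0},
  {"xyz": [0, 0, -10], "yaw": 0, "gripper": 0},
  {"xyz": [0, 0, -12], "yaw": 0, "gripper": 0},
  {"xyz": [0, 0, -12], "yaw": 0, "gripper": 0},
])

```text
clock: 15.48
ee_pos: [0.5436, -0.1528, 0.1425]
eef_rot: [2.935, 1.118, 0.001]
force: [0.7, -2.0, 0.0]
gripper_width: 0.0096
gripper_force: 30.0
```

```bash
python3 avg.py
```

```text
t 15.7333 yaw 0.7279081114237601 Tz -0.006773293940716576 0.024174007003824247 F [ 0.8205 -2.2859  0.8374] Ft [-0.908   2.2531 -0.836 ] P [ 0.5436 -0.1528  0.1423] w 0.00949687998957439
```

Call:
apply_moves([
  {"xyz": [0, 0.3, -3], "yaw": 0, "gripper": 0},
  {"xyz": [0, 0.3, -6], "yaw": 0, "gripper": 0},
  {"xyz": [0, 0.3, -9], "yaw": 0, "gripper": 0},
  {"xyz": [0, 0.3, -12], "yaw": 0, "gripper": 0},
  {"xyz": [0, 0.3, -15], "yaw": 0, "gripper": 0},
  {"xyz": [0, 0.3, -15], "yaw": 0, "gripper": 0},
])

```text
clock: 16.28
ee_pos: [0.5438, -0.1528, 0.1576]
eef_rot: [2.935, 1.118, 0.001]
force: [0.8, -0.5, -1.3]
gripper_width: 0.0093
gripper_force: 30.0
```

```bash
python3 avg.py
```

```text
t 16.5333 yaw 0.7278654493700869 Tz 0.0150572744081027 0.03515880030461924 F [ 0.2919 -0.3499 -1.0968] Ft [-0.0148  0.456   1.0965] P [ 0.5435 -0.1527  0.1569] w 0.009673670562307914
```

Call:
apply_moves([
  {"xyz": [0, 0, -3], "yaw": 0, "gripper": 0},
  {"xyz": [0, 0, -6], "yaw": 0, "gripper": 0},
  {"xyz": [0, 0, -9], "yaw": 0, "gripper": 0},
  {"xyz": [0, 0, -12], "yaw": 0, "gripper": 0},
  {"xyz": [0, 0, -15], "yaw": 0, "gripper": 0},
  {"xyz": [0, 0, -20], "yaw": 0, "gripper": 0},
  {"xyz": [0, 0, -40], "yaw": 0, "gripper": 0},
  {"xyz": [0, 0, -70], "yaw": 0, "gripper": 0},
  {"xyz": [0, 0, -95], "yaw": 0, "gripper": 0},
  {"xyz": [0, 0, -95], "yaw": 0, "gripper": 0},
  {"xyz": [0, 0, -95], "yaw": 0, "gripper": 0},
])

```text
clock: 17.5
ee_pos: [0.5445, -0.1534, 0.2538]
eef_rot: [2.933, 1.117, 0.004]
force: [0.4, -0.0, -1.3]
gripper_width: 0.0096
gripper_force: 30.0
```

```bash
python3 avg.py; python3 - <<'E'
from h import *
np.set_printoptions(precision=4,suppress=True)
im=snapshot('scene'); tp=snapshot('top')
a=cv2.resize(im[90:250,170:310],(525,600),interpolation=cv2.INTER_CUBIC)
for n in('top','scene'):
    r=regions_of('pot',n)
    for x in r[:2]:
        p=x['pixels'].astype(np.uint8); print(n,x['confidence'],x['bbox'],p.sum())
        ct=max(cv2.findContours(p,0,1)[0],key=cv2.contourArea)
    th=np.linspace(0,2*np.pi,60)
    for c in[(.4975,.2567)]:
        q=np.array([proj(n,(c[0]+.042*np.cos(t),c[1]+.042*np.sin(t),.052)) for t in th]); b=np.array([proj(n,(c[0]+.042*np.cos(t),c[1]+.042*np.sin(t),0)) for t in th])
        print('model',c,q.min(0),q.max(0),b.min(0),b.max(0))
b=cv2.resize(tp[170:230,225:285],(270,270),interpolation=cv2.INTER_CUBIC)
c=cv2.resize(im[190:250,360:420],(270,270),interpolation=cv2.INTER_CUBIC)
o=np.zeros((600,800,3),np.uint8); o[:,:525]=a; o[:270,525:795]=b; o[300:570,525:795]=c
cv2.imwrite('pics/c4.png',o)
E
```

```text
t 17.75 yaw 0.7278031155251398 Tz 0.0013695178494541667 0.035610026149556565 F [-0.5621 -0.3751 -1.1846] Ft [-0.6679 -0.0903  1.1856] P [ 0.5432 -0.1527  0.251 ] w 0.009907849106945484
top 0.86 [239.7, 190.0, 257.5, 219.3] 444
model (0.4975, 0.2567) [239.0054 188.3762] [262.8036 211.6046] [241.7583 191.8457] [264.7708 214.3427]
scene 0.95 [378.0, 207.4, 412.8, 242.5] 678
scene 0.72 [362.0, 227.1, 388.9, 268.6] 955
model (0.4975, 0.2567) [376.8336 208.499 ] [407.9127 225.9072] [375.409  223.7505] [405.8949 241.6068]
```

View pics/c4.png

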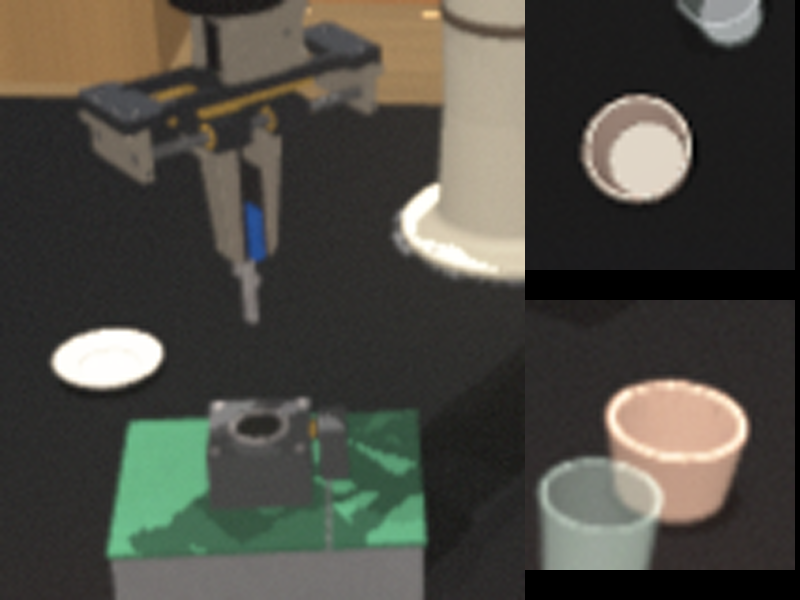

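The key hangs clear with its tip at about (250,322), the mouth is empty and the bolt is thrown at (312,428). In the top picture the pot rim centre is at (249.9,202.9), and in the scene picture it is at (393.8,216.8). The pot tapers downward.

```bash
python3 - <<'E'
from h import *
np.set_printoptions(precision=4,suppress=True)
# fit bright rim: threshold pot pixels in top
a,b=(393.8,216.8),(249.9,202.9)
print(onz('scene',a,.052),onz('top',b,.052),tri(a,b))
tp=snapshot('top'); g=cv2.cvtColor(tp,cv2.COLOR_BGR2GRAY); m=np.zeros_like(g); m[186:222,232:264]=(g[186:222,232:264]>75)*255
c=max(cv2.findContours(m,0,1)[0],key=cv2.contourArea); e=cv2.fitEllipse(c); print(e,cv2.boundingRect(c),onz('top',e[0],.052))
s=read_state(); print(s['qpos'])
E
python3 d.py .497 .257 .25
```

```text
[0.4964 0.2608 0.052 ] [0.4866 0.2593 0.052 ] (array([0.4879, 0.2613, 0.0461]), np.float64(0.0018203999325309083))
((249.57000732421875, 202.64178466796875), (23.248668670654297, 23.812772750854492), 58.89097213745117) (238, 191, 24, 24) [0.4874 0.2605 0.052 ]
[-0.4881  0.1086  1.579   0.      1.4545  0.3549]
yaw 0.7278029678918124 pos [ 0.5434 -0.1528  0.2515] F [-0.7478  1.3725 -0.8691] Ftool [ 0.3548 -1.5218  0.8698] T [-0.0279 -0.004  -0.0237] q [-0.4881  0.1086  1.579   0.      1.4545  0.3549]
tool mm [ 237.9362 -336.8724    1.6232]
```

Call:
apply_moves([
  {"xyz": [12, -18, 0], "yaw": 0, "gripper": 0},
  {"xyz": [32, -49, 0], "yaw": 0, "gripper": 0},
  {"xyz": [54, -82, 0], "yaw": 0, "gripper": 0},
  {"xyz": [76, -115, 0], "yaw": 0, "gripper": 0},
  {"xyz": [98, -149, 0], "yaw": 0, "gripper": 0},
  {"xyz": [120, -182, 0], "yaw": 0, "gripper": 0},
  {"xyz": [142, -215, 0], "yaw": 0, "gripper": 0},
  {"xyz": [164, -249, 0], "yaw": 0, "gripper": 0},
  {"xyz": [186, -282, 0], "yaw": 0, "gripper": 0},
  {"xyz": [208, -315, 0], "yaw": 0, "gripper": 0},
  {"xyz": [226, -343, 0], "yaw": 0, "gripper": 0},
  {"xyz": [233.7, -354.7, 0], "yaw": 0, "gripper": 0},
])

```text
clock: 19.05
ee_pos: [0.4807, 0.2713, 0.2518]
eef_rot: [-2.932, -1.123, -0.001]
force: [0.4, -1.0, -0.9]
gripper_width: 0.0098
gripper_force: 30.0
```

Call:
apply_moves([
  {"xyz": [0, 0, 0], "yaw": 0, "gripper": 0},
  {"xyz": [0, 0, 0], "yaw": 0, "gripper": 0},
])

```text
clock: 19.22
ee_pos: [0.4818, 0.2678, 0.2517]
eef_rot: [2.934, 1.121, -0.0]
force: [-0.2, 0.0, -0.2]
gripper_width: 0.0099
gripper_force: 30.0
```

```bash
python3 avg.py; python3 d.py .482 .2675 .13
```

```text
t 19.4667 yaw 0.7260113725679926 Tz -0.009259790394538007 0.03184183897426588 F [-0.0668  0.1469 -0.4034] Ft [ 0.0476 -0.1542  0.4033] P [0.4823 0.2667 0.2518] w 0.009618768522691806
yaw 0.7260701937200555 pos [0.4825 0.2664 0.2519] F [ 0.1001 -0.1536  0.0321] Ftool [-0.0271  0.1813 -0.0321] T [-0.0398 -0.0416 -0.0749] q [ 0.2853  0.0729  1.6163 -0.0001  1.4522  1.1301]
tool mm [  0.3501  -1.1323 121.8903]
```

Call:
apply_moves([
  {"xyz": [0, -0.8, 30], "yaw": 0, "gripper": 0},
  {"xyz": [0, -0.8, 65], "yaw": 0, "gripper": 0},
  {"xyz": [0, -0.8, 100], "yaw": 0, "gripper": 0},
  {"xyz": [0, -0.8, 122], "yaw": 0, "gripper": 0},
  {"xyz": [0, -0.8, 130], "yaw": 0, "gripper": 0},
  {"xyz": [0, -0.8, 130], "yaw": 0, "gripper": 0},
  {"xyz": [0, -0.8, 130], "yaw": 0, "gripper": 0},
])

```text
clock: 20.1
ee_pos: [0.4824, 0.2679, 0.1229]
eef_rot: [2.936, 1.117, 0.002]
force: [0.6, 0.3, -0.8]
gripper_width: 0.01
gripper_force: 30.0
```

```bash
python3 avg.py; python3 - <<'E'
from h import *
im=snapshot('scene'); cv2.imwrite('pics/c5.png',cv2.resize(im[150:270,330:460],None,fx=5,fy=5,interpolation=cv2.INTER_CUBIC))
s=read_state(); p=s['ee_pos'].copy(); p[2]-=.051; print([ (proj('scene',p)-[330,150])*5])
E
```

```text
t 20.35 yaw 0.7277998204335684 Tz 0.0033376317829456356 0.024929268244765216 F [ 0.1037 -0.0593 -0.5275] Ft [0.0365 0.1126 0.5277] P [0.4829 0.2683 0.1238] w 0.009868603651324732
[array([333.38360049, 289.65905999])]
```

View pics/c5.png

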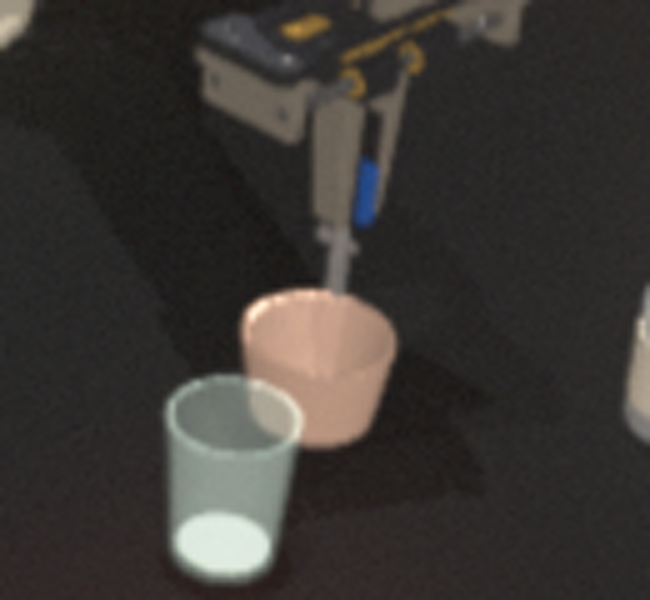

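The tip is at (337,292), over the pot opening, whose rim centre is at (320,337). The offset is toward the far-left wall, as planned. I'll lower it.

Call:
apply_moves([
  {"xyz": [0, 2.5, 10], "yaw": 0, "gripper": 0},
  {"xyz": [0, 2.5, 22], "yaw": 0, "gripper": 0},
  {"xyz": [0, 2.5, 34], "yaw": 0, "gripper": 0},
  {"xyz": [0, 2.5, 45], "yaw": 0, "gripper": 0},
  {"xyz": [0, 2.5, 53], "yaw": 0, "gripper": 0},
  {"xyz": [0, 2.5, 59], "yaw": 0, "gripper": 0},
  {"xyz": [0, 2.5, 61], "yaw": 0, "gripper": 0},
  {"xyz": [0, 2.5, 61], "yaw": 0, "gripper": 0},
])

```text
clock: 21.12
ee_pos: [0.4828, 0.2661, 0.06]
eef_rot: [-2.936, -1.118, 0.002]
force: [-0.2, 0.0, -0.2]
gripper_width: 0.0101
gripper_force: 30.0
```

```bash
python3 avg.py
```

```text
t 21.3667 yaw 0.7278955538817423 Tz -0.004459774795465065 0.03620507447442685 F [-0.3672 -0.1165 -0.3789] Ft [-0.3521 -0.1575  0.3784] P [0.4835 0.2663 0.0611] w 0.009909915454464669
```

Call:
apply_moves([
  {"xyz": [0, 0, 1], "yaw": 0, "gripper": 0},
  {"xyz": [0, 0, 2], "yaw": 0, "gripper": 0},
  {"xyz": [0, 0, 3], "yaw": 0, "gripper": 0},
  {"xyz": [0, 0, 3], "yaw": 0, "gripper": 0},
])

```text
clock: 21.75
ee_pos: [0.483, 0.2661, 0.0575]
eef_rot: [-2.936, -1.118, 0.001]
force: [-1.1, 0.0, -0.4]
gripper_width: 0.0099
gripper_force: 30.0
```

```bash
python3 avg.py
```

```text
t 22.0 yaw 0.7278333510921874 Tz 0.00851312614404772 0.012553124962087528 F [-0.4509  0.2744 -0.5709] Ft [-0.1542 -0.5048  0.5708] P [0.4831 0.2661 0.0577] w 0.009766022644588137
```

Call:
apply_moves([
  {"xyz": [0, 0, 0.7], "yaw": 0, "gripper": 0},
  {"xyz": [0, 0, 1.4], "yaw": 0, "gripper": 0},
  {"xyz": [0, 0, 1.4], "yaw": 0, "gripper": 0},
])

```text
clock: 22.3
ee_pos: [0.4831, 0.2662, 0.0563]
eef_rot: [-2.936, -1.118, 0.0]
force: [-0.6, -0.2, -0.8]
gripper_width: 0.0099
gripper_force: 30.0
```

```bash
python3 avg.py
```

```text
t 22.55 yaw 0.7277853980679851 Tz 0.01254382061061411 0.03381916812470013 F [-0.2429  0.0495 -0.7605] Ft [-0.1484 -0.1985  0.7605] P [0.4832 0.2662 0.0564] w 0.009801124080553775
```

Call:
apply_moves([
  {"xyz": [0, 0, 0.6], "yaw": 0, "gripper": 0},
  {"xyz": [0, 0, 0.6], "yaw": 0, "gripper": 0},
  {"xyz": [0, 0, 0.4], "yaw": 0, "gripper": 13},
  {"xyz": [0, 0, 0], "yaw": 0, "gripper": 16},
  {"xyz": [0, 0, 0], "yaw": 0, "gripper": 16},
  {"xyz": [0, -2, 0], "yaw": 0, "gripper": 16},
  {"xyz": [0, -4, 0], "yaw": 0, "gripper": 16},
  {"xyz": [0, -6, 0], "yaw": 0, "gripper": 16},
  {"xyz": [0, -8, 0], "yaw": 0, "gripper": 16},
  {"xyz": [0, -10, 0], "yaw": 0, "gripper": 16},
  {"xyz": [0, -10, 0], "yaw": 0, "gripper": 16},
])

```text
clock: 23.52
ee_pos: [0.4762, 0.274, 0.0564]
eef_rot: [-2.935, -1.119, 0.0]
force: [0.0, 0.6, -0.4]
gripper_width: 0.0159
gripper_force: 0.0
```

```bash
python3 avg.py; python3 - <<'E'
from h import *
im=snapshot('scene'); cv2.imwrite('pics/c6.png',cv2.resize(im[150:270,330:460],None,fx=5,fy=5,interpolation=cv2.INTER_CUBIC))
E
```

```text
t 23.7667 yaw 0.7277707788254502 Tz 0.01600303438454829 0.024524464464390456 F [-0.0739  0.2909  0.1513] Ft [ 0.1383 -0.2664 -0.1513] P [0.4765 0.2737 0.0564] w 0.016032365194548828
```

View pics/c6.png

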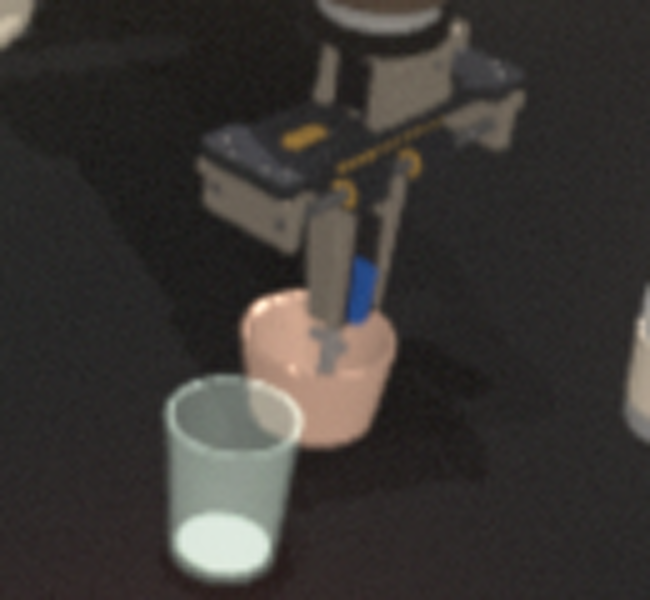

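The key is in the pot and leans toward the far rim between the loose fingers. I'll open the rest of the way.

Call:
apply_moves([
  {"xyz": [0, -2, 0], "yaw": 0, "gripper": 20},
  {"xyz": [0, -4, 0], "yaw": 0, "gripper": 26},
  {"xyz": [0, -6, 0], "yaw": 0, "gripper": 34},
  {"xyz": [0, -6, 0], "yaw": 0, "gripper": 44},
  {"xyz": [0, -6, 0], "yaw": 0, "gripper": 54},
  {"xyz": [0, -6, 0], "yaw": 0, "gripper": 64},
  {"xyz": [0, -6, 0], "yaw": 0, "gripper": 74},
  {"xyz": [0, -6, 0], "yaw": 0, "gripper": 74},
  {"xyz": [0, -6, 0], "yaw": 0, "gripper": 74},
])

```text
clock: 24.62
ee_pos: [0.4726, 0.2781, 0.0564]
eef_rot: [2.936, 1.118, 0.0]
force: [-0.3, -0.0, -0.5]
gripper_width: 0.0709
gripper_force: 0.0
```

```bash
python3 avg.py; python3 - <<'E'
from h import *
im=snapshot('scene'); cv2.imwrite('pics/c7.png',cv2.resize(im[150:270,330:460],None,fx=5,fy=5,interpolation=cv2.INTER_CUBIC))
E
```

```text
t 24.8667 yaw 0.7277978929133163 Tz -0.0015827827665573768 0.03617662079298705 F [-0.3783  0.213   0.2247] Ft [-0.1408 -0.4106 -0.2247] P [0.4726 0.2781 0.0564] w 0.07389243925031146
```

View pics/c7.png

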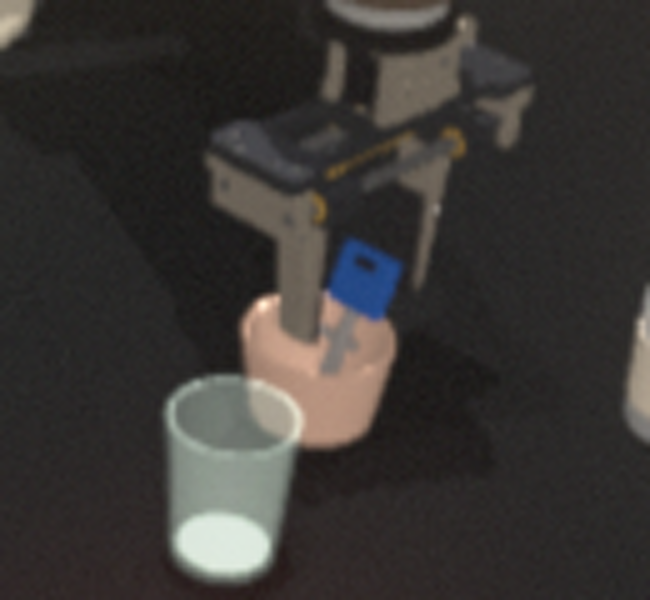

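The key stands tip down and leans on the rim, with the bow at (365,280), free between the fingers. I'll lift straight up and verify.

Call:
apply_moves([
  {"xyz": [0, 0, -5], "yaw": 0, "gripper": 74},
  {"xyz": [0, 0, -15], "yaw": 0, "gripper": 74},
  {"xyz": [0, 0, -30], "yaw": 0, "gripper": 74},
  {"xyz": [0, 0, -50], "yaw": 0, "gripper": 74},
  {"xyz": [0, 0, -80], "yaw": 0, "gripper": 74},
  {"xyz": [0, 0, -110], "yaw": 0, "gripper": 74},
  {"xyz": [0, 0, -140], "yaw": 0, "gripper": 74},
  {"xyz": [0, 0, -160], "yaw": 0, "gripper": 74},
  {"xyz": [0, 0, -160], "yaw": 0, "gripper": 74},
  {"xyz": [0, 0, -160], "yaw": 0, "gripper": 74},
  {"xyz": [0, 0, -160], "yaw": 0, "gripper": 74},
  {"xyz": [0, 0, -160], "yaw": 0, "gripper": 74},
])

```text
clock: 25.97
ee_pos: [0.4714, 0.2777, 0.2145]
eef_rot: [-2.936, -1.118, 0.005]
force: [-0.5, 0.3, -0.6]
gripper_width: 0.0742
gripper_force: 0.0
```

```bash
python3 avg.py; python3 - <<'E'
from h import *
im=snapshot('scene'); cv2.imwrite('pics/c8.png',cv2.resize(im[150:290,120:480],(800,311),interpolation=cv2.INTER_CUBIC))
E
```

```text
t 26.2167 yaw 0.7278123667827823 Tz 0.00238716731148597 0.025490383772730302 F [-0.2579  0.119  -0.0196] Ft [-0.1134 -0.2604  0.0199] P [0.4717 0.2778 0.2149] w 0.07370753146396114
```

View pics/c8.png

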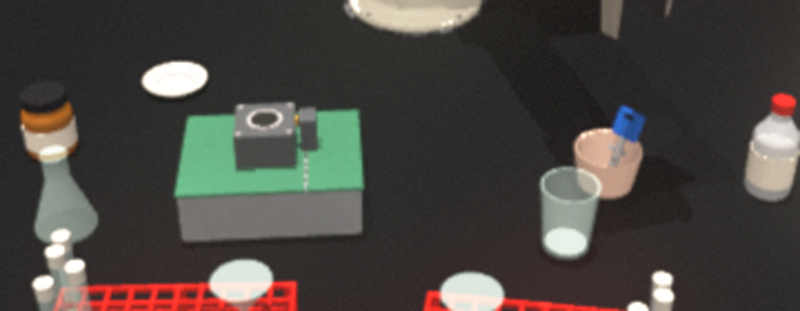

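The key stands in the pot at (622,135), the bolt is thrown at (299,120), everything else is in place and the gripper is clear. Handing in.

```bash
python3 -c "from plant import *; print(sign_off())"
```

```text
the job is handed in; nothing more can be done
None
```

The box is locked with the bolt thrown to its stop, and the key stands tip down in the pale pink pot, leaning on the rim; the job is handed in at about 26 s, with no result returned.

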